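# Close up a lamp module: run the coupling nut home, snap its cover on and keep it pressed

## Robot

A 7-joint arm with a two-finger parallel gripper is mounted at the origin on the work surface. World frame = base frame: x ahead of the robot, y to its left, z up, the work surface at z = 0. Lengths are in m, angles in rad, forces in N, time in s.
With the tool pointing down it reaches from about 0.35 to 0.9 m from the base axis. Payload 8.1 kg.
Tool frame: the origin (TCP) lies midway between the tips of the shut fingers; the grasp point (between the pads) lies arm.hold_point_z behind it (arm.hold_point_z is the distance from the TCP to the grasp point, in m); z points along the fingers, x is the direction in which the jaws open and shut, and the axes are right-handed (so a half turn about z gives the same grasp; the last joint's range is limited). The gripper opens to 92 mm and grips with 3 to 60 N. Pads are 19 mm wide; open, the fingers measure 130 mm over their backs; the gripper's body (75 mm by 190 mm) begins 47 mm behind the grasp point.
Start: joints at [-1.436, 0.434, 0.025, 1.573, -0.012, 1.134, -0.075], TCP at [0.147, 0.607, 0.196] pointing down, gripper open.
Joint ranges: [-2.62, 2.62], [-0.44, 2.09], [-1.27, 1.32], [0.08, 2.57], [-1.32, 4.46], [0.12, 2], [-2.74, 2.74]. Speed limits (rad/s): [2.22, 2.22, 3.01, 3.01, 3.14, 3.14, 3.14].

## Interface

Orientations are given as a rotation vector (axis times angle).
In Python, from cell import arm gives the robot as it stands.
- The arm moves only by the shell command python3 -m pendant 'ROWS' [FORCE]. ROWS is JSON, a list of rows, each an object with "dp": the shift along the tool's x, y, z in m, a list of three; "rotation": the turn, a rotation vector about the tool's x, y, z in rad, a list of three; "fingers": the closure, from -1 (fully open) to 1 (shut). In form: [{"dp": [x, y, z], "rotation": [rx, ry, rz], "fingers": fingers}, ...]. A call has 1 to 20 rows; each row is the pose to reach, as a shift and turn from the pose measured when the call began, along the tool's axes at that moment; what a row does not reach only later rows make up. A row lasts 1/8 s, in which the tool goes at most 62.5 mm and 10.7 degrees, less where a joint would pass 70% of its speed; a pose out of reach is approached as far as the arm can. A call with a gripper value outside its range is refused whole. The fingers move at their own pace and stop on an object; FORCE is the grip in N (left out, the last holds). Time passes only in rows, so rows that repeat a pose let the fingers close. It gives the time, the measured TCP pose, the force and the opening at its end, in the units of the state.
- arm.observe(): the state, without advancing time (a new reading comes with each control period).
- arm.get_image(name): name is "scene" or "top"; returns the picture (400x640x3 uint8, blue, green, red); there is no depth.
- arm.camera_params(name): a dict with "camera_matrix" (3x3 intrinsics, pixels), "rvec" (rotation vector, rad) and "tvec" (3), from world to camera coordinates, as OpenCV has them. Camera axes: x right, y down, z forward; pixel columns grow to the right and rows downward; lengths in m; the calibration is good to about 2 mm. A picture is of the moment at which its call begins. camera_params takes no time and is no camera call.
- arm.sign_off(): hands the job in, once; it reports no verdict.
The state is a dict: "clock": time; "joints": joint angles; "dq": joint speeds; "joint_efforts": joint torques, N m; "position": TCP position; "ee_rot": TCP orientation; "force": force on the tool from outside, world axes, zero at the start; "ft_torque": the same for the moment, N m; "width": opening from 0.0 (shut) to 1.0 (fully open).
Only numpy, scipy, OpenCV 4.12 (cv2) and the standard library are available. Lean on these libraries where they do the work, as an engineer would, in place of code of your own. Each camera call takes 0.05 s, during which the arm holds its last target.

## Task

On the lamp module, turn the hex coupling nut clockwise (seen from above) with the gripper until it comes up against its stop. Then put the deep rectangular cover over the nut and press it straight down past the click of its snap catches until its rim sits flat on the base plate, and keep pressing: the program finishes while the robot is still pushing the cover firmly down (some 10 N), not letting go. Leave the other things on the bench where they are.

Things in the scene. Friction and masses are not known exactly. Their poses are not given: they have to be found in the camera images.
- module: Lamp module, fixed. Origin on the bench at its centre, z up, x along its long side. White base plate 120 (x) x 100 (y) x 14 mm; on it an aluminium collar 72 x 55 mm from z = 14 to 31 mm, chamfered 5 mm inwards to its flat top at z = 40 mm; on that the hex nut. From each long side (+y, -y) of the collar a steel spring catch 34 mm long stands out 3.4 mm, at z = 25 mm; it gives inwards.
- nut_top (a point): Centre of the top face of the brass hex nut, 66 mm above the bench. Nut 30 mm across flats, from z = 40.5 to 66 mm, turning on a vertical axis without rising or sinking; a stub of 9 mm radius stands 3 mm above it. The point turns with the nut: one pair of flats faces its +y and -y, the others follow every 60 degrees.
- nut (a joint): Turn of the nut in rad: it grows as the nut is turned clockwise seen from above; starts at 0.1 to 0.5, hard stop (home) at 1.4. Stiff, about 0.1 N m of friction; it stays where it is left.
- base_plate: The module's white base plate, 120 x 100 x 14 mm; same origin and axes as the module.
- seat (a point): Centre of the base plate's top face, axes as the module's; the cover's origin comes to lie here. Coming down, the cover meets the catches with its rim about 13 mm above: resistance of 10 to 15 N, which drops suddenly about 6 mm lower as the catches snap out over the beads and even draw it down; then it runs freely to the plate.
- cover: Snap cover, a loose grey cap of about 120 g, rim down on the bench. Origin at the centre of its open underside, z up, x along its long side. Outside 85 (x) x 70 (y) x 61 mm, walls 4 mm, inside 58 mm deep (clears the nut). Inside both long walls a 2.5 mm bead, 4 mm above the rim, has 1 mm play a side round the collar. Fits either way round (yaw or yaw + pi), its x along the module's x.
- cover_rib (a point): Centre of the top of the upright grip rib on the cover's roof, 87 mm above the cover's origin, axes as the cover's. Rib 50 mm long (x), 12 mm thick (y), 26 mm high, centred on the roof.
- vial0: One of three loose glass vials with black caps, 18 mm across and 52 mm high, standing between module and cover; origin at the centre of its underside. Leave alone.
- vial1: Another such vial. Leave alone.
- vial2: Another such vial. Leave alone.
- mouse: Loose black computer mouse, 100 x 58 x 32 mm, on a 3 mm blue pad at the far side; origin at the centre of its underside. Leave alone.
- cuvette_box: Loose small cardboard box, 62 x 92 x 42 mm, at the far side; origin at the centre of its underside. Leave alone.
- lens_cap: Loose round metal cap, 52 mm across, 16 mm high, at the left; origin at the centre of its underside. Not the cover. Leave alone.
- pipette: Loose white pipette lying along its x, about 250 mm long, 26 mm thick, at the right; origin under its middle. Leave alone.
There are look-alikes about, which are no part of the job. Of the things that look like the cover, take the one that is farthest to the robot's left at the start. There is more than one size of the module; the one meant has the size given above.

How it is judged:
On the way, in this order (a step that is already met when the one before it is completed fails the run):
1. the nut is turned home against its stop (value of joint nut above 1.3 rad), for 0.2 s.
2. the cover is snapped on, its rim flat on the base plate (value of joint nut above 1.3 rad and z of cover in the frame of seat between -0.004 and 0.003 m and horizontal distance between cover and seat below 0.004 m and angle between cover's own z axis and vertical below 0.06 rad and angle between the x axis of cover and the x axis of seat, either way round below 0.08 rad), for 0.2 s.
At the end, for the whole second after the job is handed in: Nut home (joint above 1.3 rad); cover snapped on: rim within 3 mm of the base plate, centred within 4 mm, level within 0.06 rad, in line within 0.08 rad; the robot touches it and presses it on the base plate with over 5 N, at rest, through the last second (all of step 2 and contact force between cover and base_plate above 5 N and linear speed of cover below 0.02 m/s and contact force between any of the fingers, the arm and cover above 2 N); the arm keeps its last pose, push and grip.
It fails at once if a vial is pushed away (over 30 mm) or knocked over (distance of any of vial0, vial1, vial2 from where it was at the start of the episode above 0.03 m or angle between any of vial0, vial1, vial2's own z axis and vertical above 0.5 rad).
It fails at once if the mouse, box, lens cap or pipette is pushed away (over 30 mm) or knocked over (distance of any of mouse, cuvette_box, lens_cap, pipette from where it was at the start of the episode above 0.03 m or angle between any of mouse, cuvette_box, lens_cap, pipette's own z axis and vertical above 0.5 rad).
It also fails if it takes over 64 s, if anything falls off the work surface, if the arm or the gripper's body presses on something with over 40 N, if the wrist force passes 120 N, or if a joint passes its speed limit or range.

## Working session

There is one attempt and no reset: what is moved stays moved. The work goes in short steps, Python scripts to look and compute and a shell command to move; the robot and the scene stay as the last step left them, time stands still between calls to the robot, and variables do not carry over. Pictures are saved under pics/ and viewed, and the job is handed in when it is done.

```bash
ls; mkdir -p pics; python3 - <<'E'
from cell import arm
import cv2
for n in("scene","top"):
    cv2.imwrite(f"pics/{n}0.png",arm.get_image(n)); print(n,arm.camera_params(n))
print(arm.observe(), arm.hold_point_z)
E
```

```text
pics
scene {'camera_matrix': array([[473.77910206,   0.        , 321.17559492],
       [  0.        , 473.77910206, 202.79946362],
       [  0.        ,   0.        ,   1.        ]]), 'rvec': array([ 2.01778025,  1.1465409 , -0.54515444]), 'tvec': array([-0.28679694, -0.23009442,  1.92060754])}
top {'camera_matrix': array([[395.19179146,   0.        , 322.12385661],
       [  0.        , 395.19179146, 201.79071577],
       [  0.        ,   0.        ,   1.        ]]), 'rvec': array([ 2.14346113, -2.09565706,  0.21626779]), 'tvec': array([-0.02294755,  0.55325266,  1.0065635 ])}
{'clock': 0.1, 'joints': array([-1.43561938,  0.435147  ,  0.02501005,  1.57396857, -0.01157261,
        1.13400617, -0.07507787]), 'dq': array([-0.00010334, -0.00291057, -0.00141853, -0.00232965, -0.0004424 ,
        0.00061032,  0.00076411]), 'joint_efforts': array([ 2.68314456e-03, -6.69130969e+01,  9.87355784e-01, -3.15150476e+01,
       -6.06322568e-02,  3.72943527e-02,  1.02560743e-04]), 'position': array([0.14718528, 0.60692624, 0.19544235]), 'ee_rot': array([ 2.46853785e+00,  1.94158756e+00, -1.53562358e-03]), 'force': array([ 0.02767018, -0.16529898,  0.49688519]), 'ft_torque': array([ 0.06235872, -0.03065227,  0.01504043]), 'width': 1.0020232541803828} 0.0188
```

View pics/scene0.png

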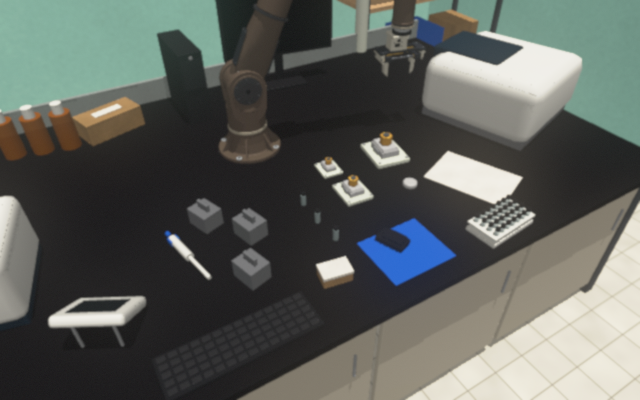

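View pics/top0.png

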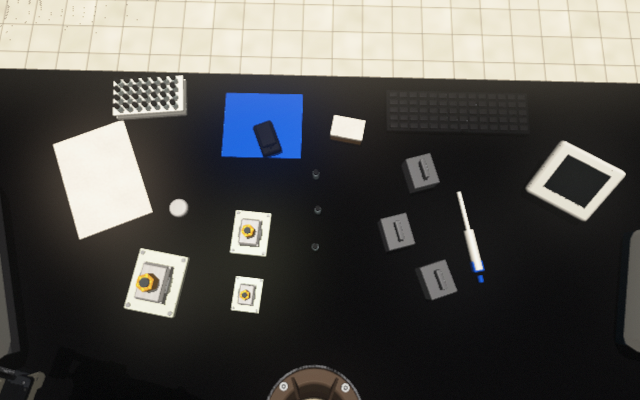

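The scene shows three modules and three grey covers. In the top view the covers are at (422,172), (397,231) and (437,280), so the robot's leftmost is the one at (397,231). I'll measure from enlarged crops.

```bash
cat > h.py <<'E'
import numpy as np, cv2
from cell import arm
from scipy.spatial.transform import Rotation as R
def cam(n):
    p=arm.camera_params(n); return np.array(p["camera_matrix"]),R.from_rotvec(p["rvec"]).as_matrix(),np.array(p["tvec"])
def unproj(n,uv,z):
    K,r,t=cam(n); d=r.T@np.linalg.inv(K)@np.array([uv[0],uv[1],1.]); c=-r.T@t
    return c+d*(z-c[2])/d[2]
def proj(n,P):
    K,r,t=cam(n); q=K@(r@np.array(P,float)+t); return q[:2]/q[2]
def crop(img,x,y,w,h,s,fn):
    cv2.imwrite(fn,cv2.resize(img[y:y+h,x:x+w],None,fx=s,fy=s,interpolation=cv2.INTER_CUBIC))
E
python3 - <<'E'
from h import *
t=cv2.imread("pics/top0.png"); s=cv2.imread("pics/scene0.png")
crop(t,215,195,70,130,4.5,"pics/a.png"); a=cv2.imread("pics/a.png")
crop(t,115,240,80,80,7,"pics/b.png")
crop(t,370,205,60,60,10,"pics/c.png")
crop(t,225,203,55,60,10,"pics/d.png")
crop(s,305,125,110,85,7,"pics/e.png")
for uv in [(235,210),(270,211),(268,256),(230,253)]: print(unproj("top",uv,.014).round(3))
for uv in [(139,249),(188,258),(172,318),(124,308)]: print(unproj("top",uv,.014).round(3))
E
```

```text
[0.533 0.231 0.014]
[0.532 0.134 0.014]
[0.408 0.133 0.014]
[0.414 0.237 0.014]
[0.419 0.484 0.014]
[0.398 0.349 0.014]
[0.241 0.377 0.014]
[0.264 0.506 0.014]
```

View pics/d.png

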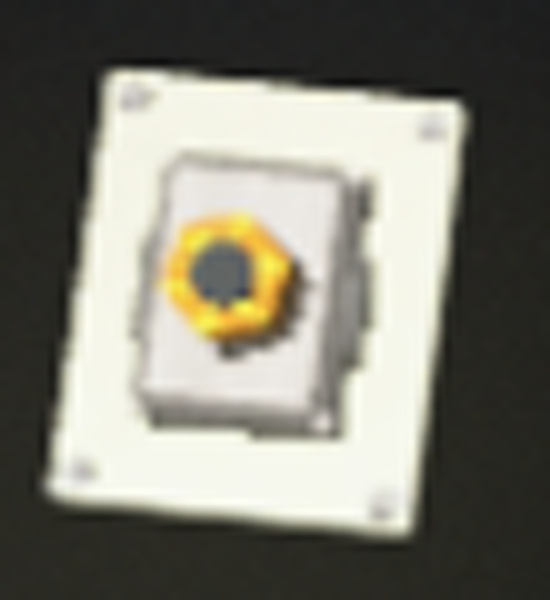

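View pics/c.png

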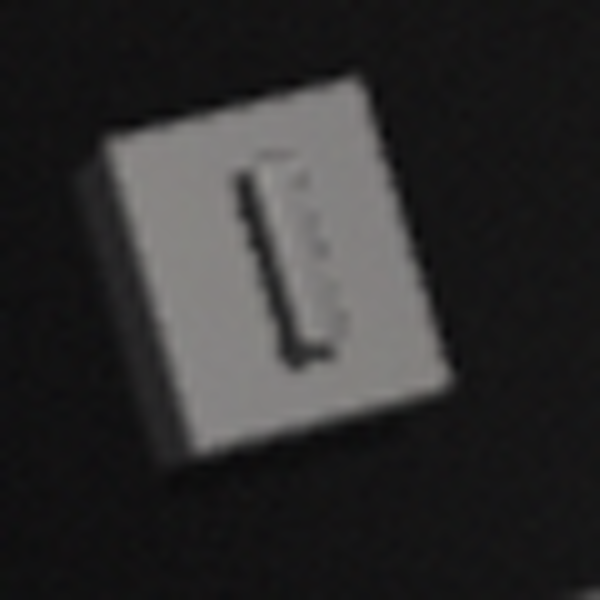

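View pics/b.png

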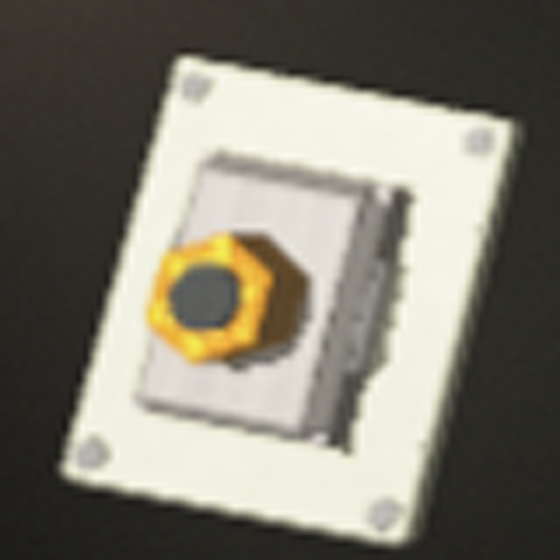

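View pics/e.png

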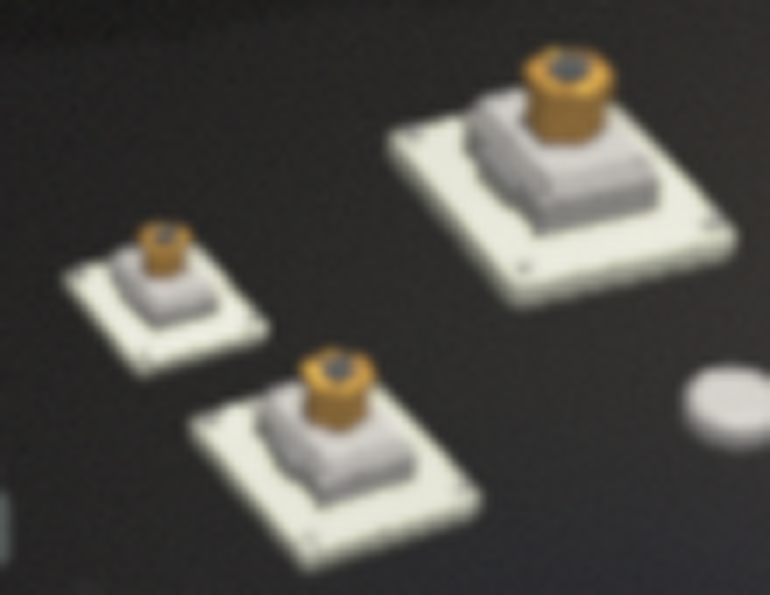

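```bash
cat > fit.py <<'E'
from h import *
from scipy.optimize import least_squares
def px(c,o,s): return (np.array(c)+.5)/s-.5+np.array(o)
def fit(obs,x0):  # obs: (cam, uv, local xyz)
    def f(x):
        c,s=np.cos(x[2]),np.sin(x[2]); M=np.array([[c,-s,0],[s,c,0],[0,0,1]])
        return np.concatenate([proj(n,M@np.array(l)+[x[0],x[1],0])-uv for n,uv,l in obs])
    r=least_squares(f,x0); return r.x,f(r.x).reshape(-1,2)
E
python3 - <<'E'
from fit import *
D=lambda c:px(c,(225,203),10); C=lambda c:px(c,(370,205),10); E_=lambda c:px(c,(305,125),7)
# module: local x long; image up = +x, image left=+y
top=[("top",D((105,70)),(.06,.05,.014)),("top",D((468,103)),(.06,-.05,.014)),("top",D((412,532)),(-.06,-.05,.014)),("top",D((45,492)),(-.06,.05,.014))]
x,r=fit(top,[.47,.18,0]);print("module top",x.round(4),r.round(2).tolist())
# roof of cover
cv=[("top",C((104,138)),(.0425,.035,.061)),("top",C((358,75)),(.0425,-.035,.061)),("top",C((455,382)),(-.0425,-.035,.061)),("top",C((190,455)),(-.0425,.035,.061))]
y,r=fit(cv,[.45,-.2,0]);print("cover top",y.round(4),r.round(2).tolist())
sc=cv2.imread("pics/scene0.png")
print(proj("scene",[y[0],y[1],.03]))
def T(x,l):
    c,s=np.cos(x[2]),np.sin(x[2]); return np.array([c*l[0]-s*l[1]+x[0],s*l[0]+c*l[1]+x[1],l[2]])
for l in [(.06,.05,.014),(.06,-.05,.014),(-.06,-.05,.014),(-.06,.05,.014)]:
    print("E crop",((proj("scene",T(x,l))-[305,125]+.5)*7-.5).round())
u,v=proj("scene",[y[0],y[1],.04]).astype(int)
o=(u-30,v-30);crop(sc,*o,60,60,10,"pics/f.png");print(o)
for l in [(.0425,.035,.061),(.0425,-.035,.061),(-.0425,-.035,.061),(-.0425,.035,.061)]:
    print("f crop",((proj("scene",T(y,l))-o+.5)*10-.5).round())
# rectified nut at z=.066 , 0.1mm/px
t=cv2.imread("pics/top0.png")
N=600;g=5e-4/5
ii,jj=np.meshgrid(np.arange(N),np.arange(N))
m=np.array([[proj("top",[x[0]+(N/2-j)*g,x[1]+(N/2-i)*g,.066]) for i in range(0,N,6)] for j in range(0,N,6)],np.float32)
m=cv2.resize(m,(N,N)) 
w=cv2.remap(t,m[...,0].copy(),m[...,1].copy(),cv2.INTER_CUBIC)
cv2.imwrite("pics/nut.png",w)
E
```

```text
module top [ 0.472   0.1847 -0.0771] [[0.3, -0.51], [-0.23, -0.26], [-0.11, 0.21], [0.04, 0.53]]
cover top [ 0.4794 -0.21    0.2737] [[0.05, 0.14], [-0.09, -0.01], [-0.42, 0.26], [0.46, -0.37]]
[250.81745954 227.12432861]
E crop [488. 500.]
E crop [311. 557.]
E crop [197. 423.]
E crop [368. 371.]
(np.int64(220), np.int64(194))
f crop [477. 270.]
f crop [304. 382.]
f crop [129. 254.]
f crop [302. 150.]Traceback (most recent call last):
  File "<stdin>", line 23, in <module>
  File "h.py", line 10, in proj
    K,r,t=cam(n); q=K@(r@np.array(P,float)+t); return q[:2]/q[2]
          ~~~^^^
  File "h.py", line 5, in cam
    p=arm.camera_params(n); return np.array(p["camera_matrix"]),R.from_rotvec(p["rvec"]).as_matrix(),np.array(p["tvec"])
ValueError: time passes only in moves, steps and waits
```

View pics/f.png

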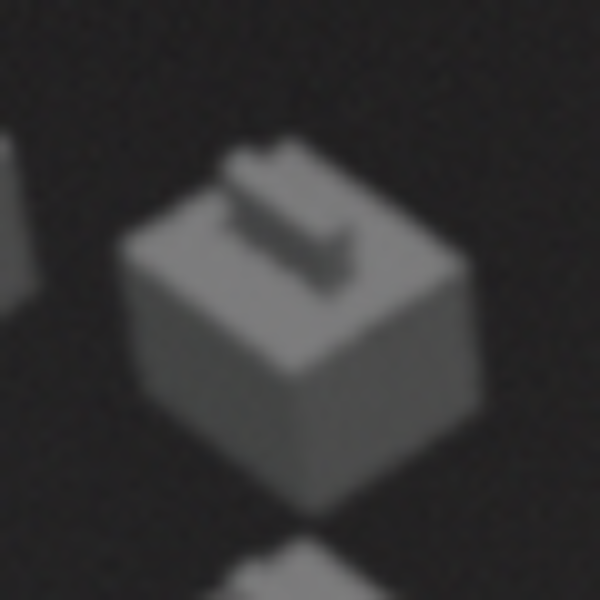

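The scene camera agrees with the top-view fits to a constant offset of about 1 px. Next I'll rectify the nut, with the calibration cached in a file because the call was refused after many uses.

```bash
python3 - <<'E'
from cell import arm
import json
json.dump({n:{k:v.tolist() for k,v in arm.camera_params(n).items()} for n in("scene","top")},open("cam.json","w"))
E
sed -i 's/    p=arm.camera_params(n);/    p=CP[n];/; s/^from cell import arm/from cell import arm\nimport json; CP=json.load(open("cam.json"))/' h.py
python3 - <<'E'
from h import *
x=[.472,.1847,-.0771]
t=cv2.imread("pics/top0.png")
N=600;g=1e-4
P=np.array([[-1,-1],[1,-1],[1,1],[-1,1]])*300.
src=np.array([proj("top",[x[0]-p[1]*g,x[1]-p[0]*g,.066]) for p in P],np.float32)
H=cv2.getPerspectiveTransform(src,(P+300).astype(np.float32))
w=cv2.warpPerspective(t,H,(N,N),flags=cv2.INTER_CUBIC)
cv2.imwrite("pics/nut.png",w)
hsv=cv2.cvtColor(w,cv2.COLOR_BGR2HSV)
o=w.copy()
best=None
# brightness-based: bright gold = top face
sat=(hsv[...,1]>90)&(hsv[...,2]>150)
m=cv2.moments(sat.astype(np.uint8)); print(m["m10"]/m["m00"],m["m01"]/m["m00"],m["m00"]*g*g*1e6)
E
```

```text
307.99097835130596 307.30259229652347 612.9700000000001
```

View pics/nut.png

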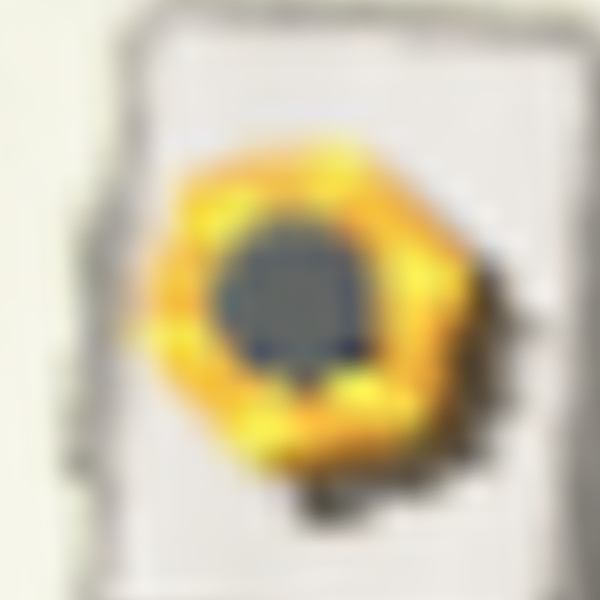

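Nut vertices in the rectified view (0.1 mm/px) are at about (185,185), (360,145), (475,265), (430,430), (255,470) and (140,320). That puts the centre at about (0.472, 0.184) and the yaw at about -18°, so the joint is at about 0.24 rad. Jaws across the flats means a tool-x yaw of about 72°, then about 66° clockwise.

```bash
cat >> h.py <<'E'
def st():
    o=arm.observe(); M=R.from_rotvec(o["ee_rot"]).as_matrix()
    print("t",round(o["clock"],2),"p",o["position"].round(4),"yaw",round(np.degrees(np.arctan2(M[1,0],M[0,0])),2),"tilt",M[:2,2].round(4),"F",o["force"].round(1),"T",o["ft_torque"].round(2),"w",round(o["width"]*92,1),"q",o["joints"].round(2))
    return o,M
def goal(p,yaw):
    o,M=st(); y=np.radians(yaw); c,s=np.cos(y),np.sin(y)
    G=np.array([[c,s,0],[s,-c,0],[0,0,-1.]])
    print("dp",(M.T@(np.array(p)-o["position"])).round(4),"rot",R.from_matrix(M.T@G).as_rotvec().round(4))
E
python3 -c "
from h import *
goal([.472,.184,.16],72)"
```

```text
t 0.1 p [0.1472 0.6069 0.1954] yaw 76.37 tilt [-0.0002 -0.0014] F [ 0.  -0.2  0.5] T [ 0.06 -0.03  0.02] w 92.2 q [-1.44  0.44  0.03  1.57 -0.01  1.13 -0.08]
dp [-0.3344  0.4153  0.036 ] rot [0.0002 0.0014 0.0763]
```

```bash
python3 -m pendant '[{"dp":[-0.034,0.042,0],"rotation":[0,0,0],"fingers":-1},{"dp":[-0.067,0.083,0],"rotation":[0,0,0],"fingers":-1},{"dp":[-0.1,0.125,0],"rotation":[0,0,0],"fingers":-1},{"dp":[-0.134,0.166,0],"rotation":[0,0,0],"fingers":-1},{"dp":[-0.167,0.208,0],"rotation":[0,0,0],"fingers":-1},{"dp":[-0.2,0.249,0],"rotation":[0,0,0],"fingers":-1},{"dp":[-0.234,0.291,0],"rotation":[0,0,0.02],"fingers":-1},{"dp":[-0.267,0.332,0],"rotation":[0,0,0.04],"fingers":-1},{"dp":[-0.3,0.374,0.01],"rotation":[0,0,0.06],"fingers":-1},{"dp":[-0.322,0.4,0.025],"rotation":[0,0,0.0763],"fingers":-1},{"dp":[-0.3344,0.4153,0.036],"rotation":[0,0.0014,0.0763],"fingers":-1},{"dp":[-0.3344,0.4153,0.036],"rotation":[0,0.0014,0.0763],"fingers":-1},{"dp":[-0.3344,0.4153,0.036],"rotation":[0,0.0014,0.0763],"fingers":-1}]'
python3 - <<'E'
from h import *
goal([.472,.184,.044],72)
for n in("scene","top"):
    im=arm.get_image(n); u,v=proj(n,[.472,.184,.1]).astype(int); print(n,u-40,v-40)
    crop(im,u-40,v-40,80,80,7,f"pics/{n}1.png")
E
```

```text
clock: 1.72
position: [0.4715, 0.185, 0.1601]
ee_rot: [-2.541, -1.847, -0.0]
force: [-0.4, -0.1, 0.2]
width: 0.999
t 1.73 p [0.4715 0.185  0.1601] yaw 72.05 tilt [-0.0002  0.0003] F [-0.4 -0.1  0.2] T [ 0.04  0.03 -0.02] w 91.9 q [-0.69  0.28  0.26  1.92 -0.09  0.95  0.87]
dp [-0.0008  0.0008  0.1161] rot [-0.0003 -0.0002  0.0008]
scene 314 130
top 204 188
```

View pics/scene1.png

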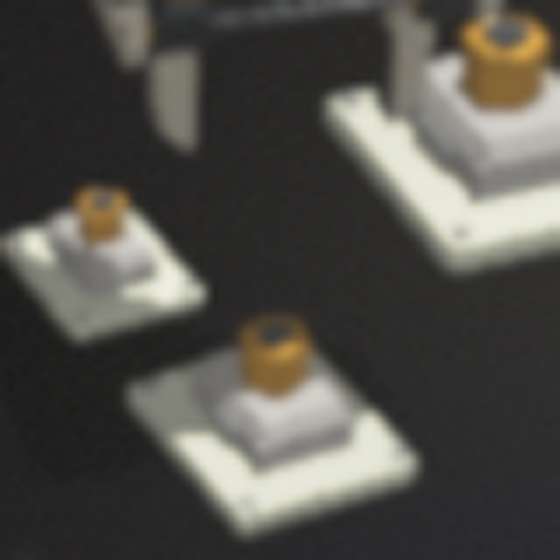

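View pics/top1.png

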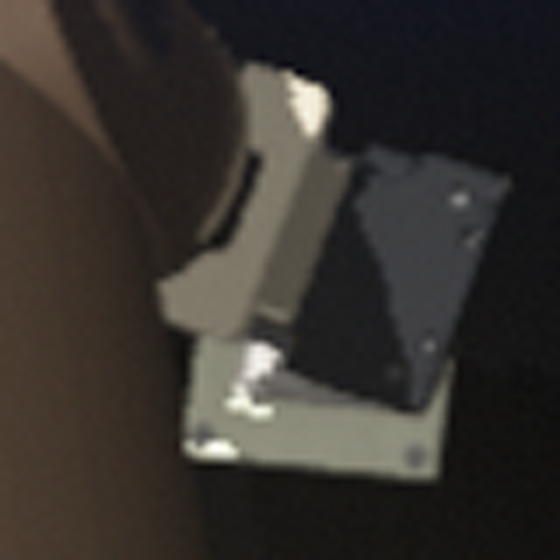

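```bash
python3 - <<'E'
from h import *
u=np.array([np.cos(1.257),np.sin(1.257),0])
for s in(-.05,.0,.05): print(((proj("scene",np.array([.4715,.185,.1601])+s*u)-[314,130]+.5)*7).round())
E
python3 - <<'E'
from h import *
im=arm.get_image("scene"); crop(im,290,90,130,110,6,"pics/s2.png")
E
```

```text
[188. 197.]
[290. 183.]
[391. 170.]
```

View pics/s2.png

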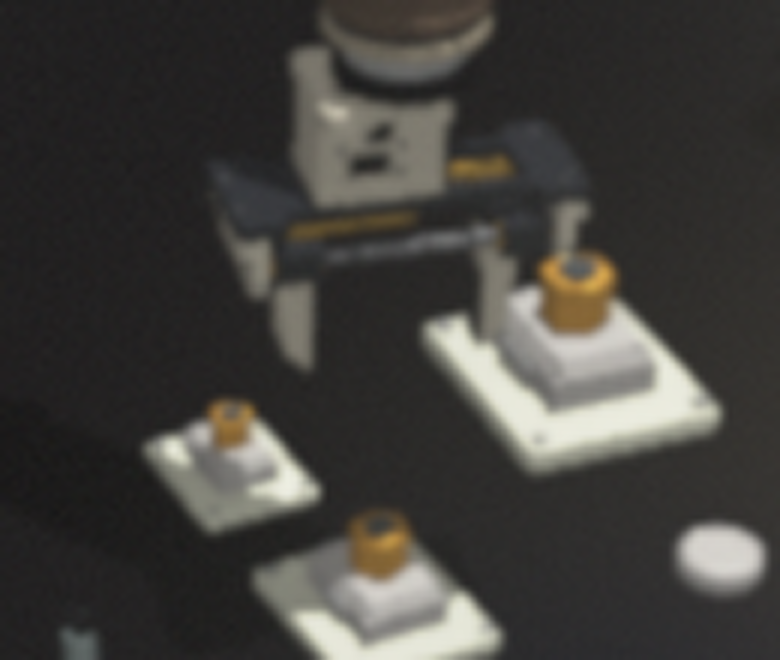

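Both fingertips are seen about 7 px above the position projected from the TCP pose. I'll shut the fingers here to check whether the tips retract when the gripper is open.

```bash
python3 -m pendant '[{"dp":[0,0,0],"rotation":[0,0,0],"fingers":1},{"dp":[0,0,0],"rotation":[0,0,0],"fingers":1},{"dp":[0,0,0],"rotation":[0,0,0],"fingers":1},{"dp":[0,0,0],"rotation":[0,0,0],"fingers":1},{"dp":[0,0,0],"rotation":[0,0,0],"fingers":1},{"dp":[0,0,0],"rotation":[0,0,0],"fingers":1},{"dp":[0,0,0],"rotation":[0,0,0],"fingers":1},{"dp":[0,0,0],"rotation":[0,0,0],"fingers":1}]' 20
python3 - <<'E'
from h import *
o,M=st()
im=arm.get_image("scene"); crop(im,310,90,80,80,8,"pics/s3.png")
print(((proj("scene",o["position"])-[310,90]+.5)*8).round(), proj("top",o["position"]))
im=arm.get_image("top"); crop(im,204,188,80,80,7,"pics/t3.png")
E
```

```text
clock: 2.88
position: [0.4716, 0.1852, 0.1604]
ee_rot: [-2.54, -1.849, -0.001]
force: [-0.7, 0.6, 0.3]
width: 0.177
t 2.88 p [0.4716 0.1852 0.1604] yaw 72.1 tilt [0.0005 0.0006] F [-0.7  0.6  0.3] T [-0.01 -0.01 -0.03] w 16.3 q [-0.69  0.28  0.26  1.92 -0.09  0.95  0.87]
[364. 529.] [239.59983521 224.96464878]
```

View pics/s3.png

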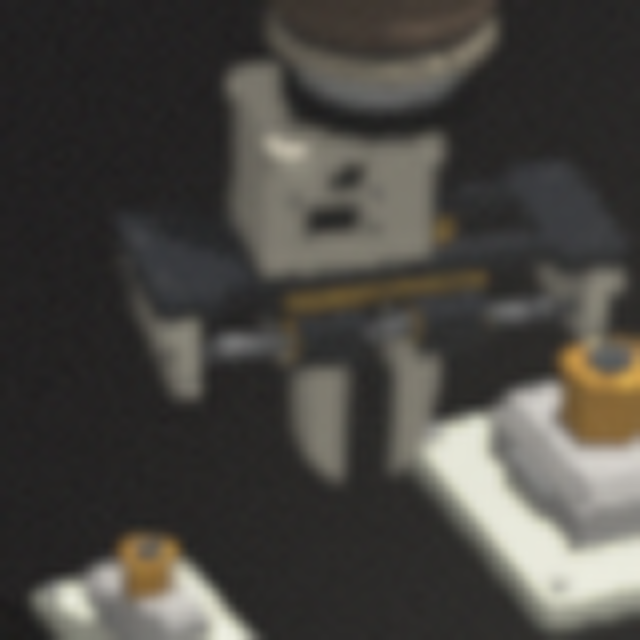

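```bash
python3 - <<'E'
from h import *
print(proj("top",[0,0,.05]),proj("scene",[0,0,0]))
p=np.array([.1472,.6069,.1954]);u=np.array([np.cos(1.333),np.sin(1.333),0])
for s in(-.05,.0,.05): print(((proj("scene",p+s*u)-[365,30]+.5)*9).round(),((proj("scene",p+s*u+[0,0,.028])-[365,30]+.5)*9).round())
crop(cv2.imread("pics/scene0.png"),365,30,70,60,9,"pics/s4.png")
crop(cv2.imread("pics/top0.png"),250,340,130,60,6,"pics/t4.png")
E
```

```text
[312.80896574 426.06843833] [250.42798439 146.03933758]
[190. 475.] [195. 417.]
[292. 461.] [298. 402.]
[392. 446.] [399. 388.]
```

View pics/s4.png

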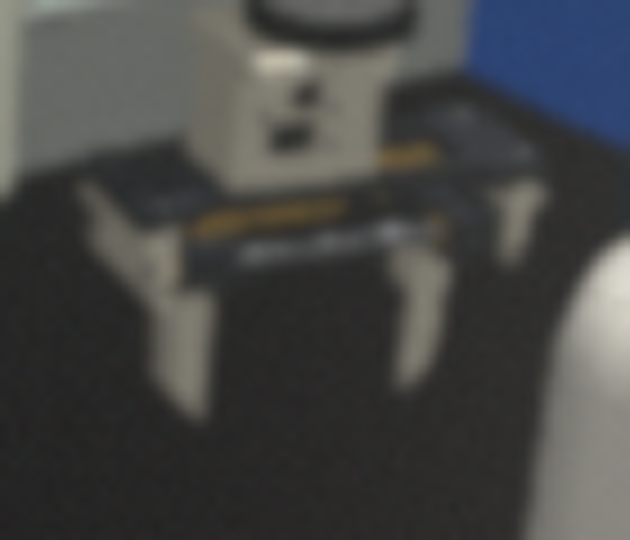

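View pics/t3.png

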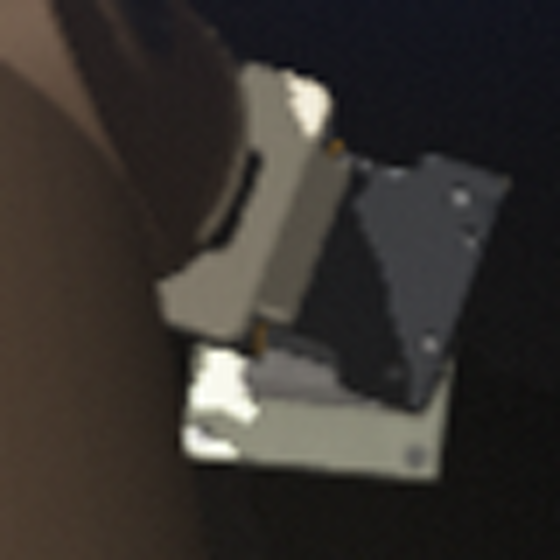

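```bash
python3 - <<'E'
from h import *
a=np.array([277.1,213.7]);b=np.array([263.3,246.6]);u=np.array([np.cos(1.257),np.sin(1.257),0])
for Z in (.2,.24,.26,.28,.30,.32):
    A,B=unproj("top",a,Z),unproj("top",b,Z); print(Z,np.linalg.norm(A-B).round(4),((A+B)/2+.095*u).round(4),np.degrees(np.arctan2(*(A-B)[:2][::-1])).round(1))
# scene: tips if offset
t=np.array([310,90])+np.array([373,478])/8-.5
for z in(.16,.17,.18,.19): print(z,unproj("scene",t,z).round(4))
E
```

```text
0.2 0.0809 [0.4856 0.197  0.2   ] -20.1
0.24 0.0773 [0.4806 0.1919 0.24  ] -20.1
0.26 0.0755 [0.4781 0.1894 0.26  ] -20.1
0.28 0.0737 [0.4756 0.1868 0.28  ] -20.1
0.3 0.0719 [0.4731 0.1843 0.3   ] -20.1
0.32 0.0701 [0.4706 0.1818 0.32  ] -20.1
0.16 [0.441  0.2104 0.16  ]
0.17 [0.4535 0.2015 0.17  ]
0.18 [0.466  0.1925 0.18  ]
0.19 [0.4786 0.1835 0.19  ]
```

The top view puts the gripper's xy where it is reported, but in the scene view the tips look about 25 mm higher than the TCP z. I'll open and come down around the nut to z = 0.06, then compare directly.

```bash
python3 -m pendant '[{"dp":[0,0,0],"rotation":[0,0,0],"fingers":-1},{"dp":[0,0,0],"rotation":[0,0,0],"fingers":-1},{"dp":[0,0,0],"rotation":[0,0,0],"fingers":-1},{"dp":[0,0,0],"rotation":[0,0,0],"fingers":-1},{"dp":[0,0,0],"rotation":[0,0,0],"fingers":-1},{"dp":[0,0,0.03],"rotation":[0,0,0],"fingers":-1},{"dp":[0,0,0.06],"rotation":[0,0,0],"fingers":-1},{"dp":[0,0,0.09],"rotation":[0,0,0],"fingers":-1},{"dp":[0,0,0.1],"rotation":[0,0,0],"fingers":-1},{"dp":[0,0,0.1],"rotation":[0,0,0],"fingers":-1}]'
python3 - <<'E'
from h import *
goal([.472,.184,.046],72)
im=arm.get_image("scene"); crop(im,310,120,80,80,8,"pics/s5.png")
E
```

```text
clock: 4.22
position: [0.4716, 0.1852, 0.0603]
ee_rot: [-2.54, -1.849, 0.0]
force: [0.6, -0.4, -0.5]
width: 0.998
t 4.22 p [0.4716 0.1852 0.0603] yaw 72.1 tilt [-0.0002  0.0001] F [ 0.6 -0.4 -0.5] T [-0.06 -0.03  0.02] w 91.8 q [-0.65  0.41  0.23  2.03 -0.14  0.72  0.92]
dp [-0.001   0.0008  0.0143] rot [-0.0002 -0.0001  0.0018]
```

View pics/s5.png

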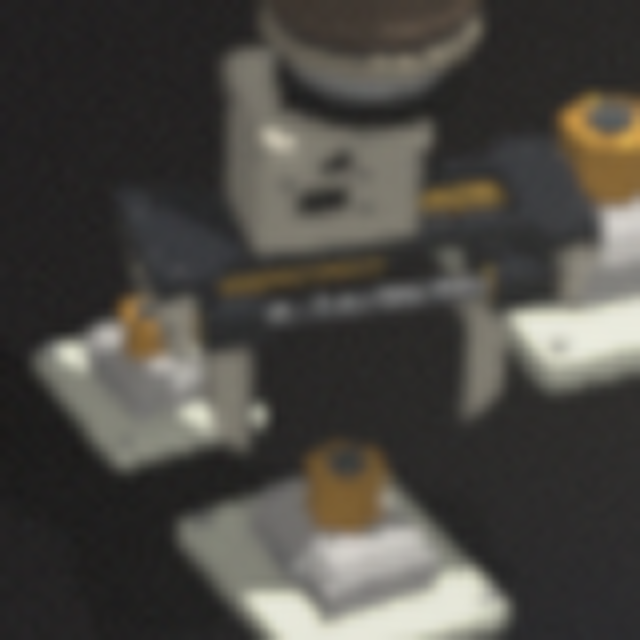

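The tips (midpoint at about (350,430) in the crop) still look above the nut top at (345,460). I'll descend to z = 0.046 and close gently. The width at which the fingers stop will settle the height question.

```bash
python3 -m pendant '[{"dp":[-0.0005,0.0005,0.007],"rotation":[0,0,0],"fingers":-1},{"dp":[-0.0005,0.0005,0.0143],"rotation":[0,0,0],"fingers":-1},{"dp":[-0.0005,0.0005,0.0143],"rotation":[0,0,0],"fingers":1},{"dp":[-0.0005,0.0005,0.0143],"rotation":[0,0,0],"fingers":1},{"dp":[-0.0005,0.0005,0.0143],"rotation":[0,0,0],"fingers":1},{"dp":[-0.0005,0.0005,0.0143],"rotation":[0,0,0],"fingers":1},{"dp":[-0.0005,0.0005,0.0143],"rotation":[0,0,0],"fingers":1},{"dp":[-0.0005,0.0005,0.0143],"rotation":[0,0,0],"fingers":1},{"dp":[-0.0005,0.0005,0.0143],"rotation":[0,0,0],"fingers":1},{"dp":[-0.0005,0.0005,0.0143],"rotation":[0,0,0],"fingers":1}]' 15
python3 - <<'E'
from h import *
st()
im=arm.get_image("scene"); crop(im,310,120,80,80,8,"pics/s6.png")
im=arm.get_image("top"); crop(im,200,188,80,80,8,"pics/t6.png")
E
```

```text
clock: 5.52
position: [0.4724, 0.1848, 0.0466]
ee_rot: [-2.54, -1.849, -0.002]
force: [0.6, -0.0, -0.7]
width: 0.177
t 5.53 p [0.4724 0.1848 0.0466] yaw 72.1 tilt [0.001  0.0008] F [ 0.6 -0.  -0.7] T [0.   0.04 0.02] w 16.3 q [-0.65  0.43  0.22  2.04 -0.15  0.68  0.93]
```

View pics/s6.png

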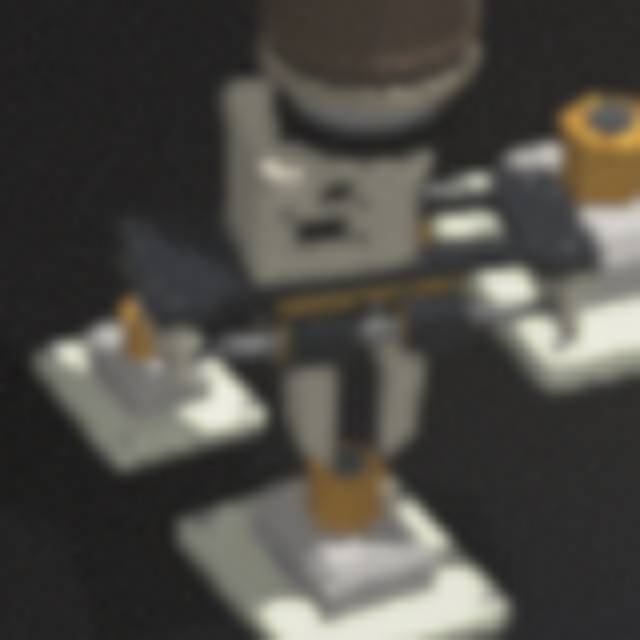

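View pics/t6.png

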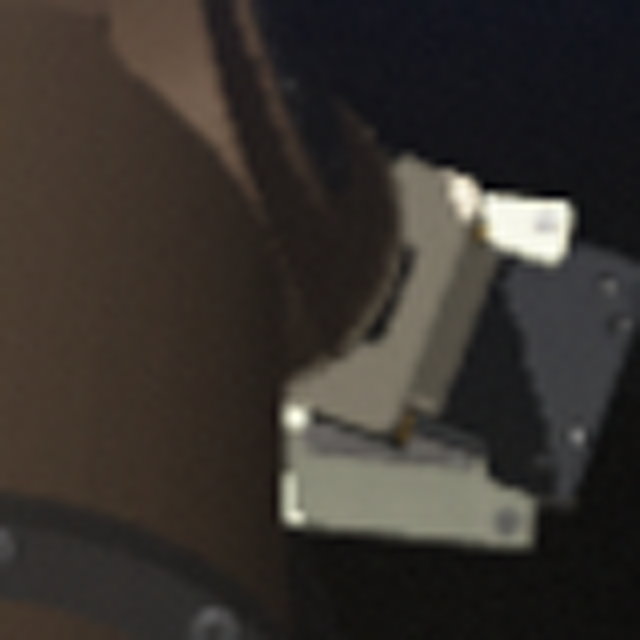

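```bash
python3 - <<'E'
from h import *
for y in(455,465):
  for z in(.046,.06,.07,.08): print(y,z,unproj("scene",np.array([310,120])+np.array([355,y])/8-.5,z).round(4))
p=np.array([.4724,.1848,0])
for z in(.04,.066,.069,.0466): print("pred nut axis",z,((proj("scene",p+[0,0,z])-[310,120]+.5)*8).round())
a=np.array([200,188])+np.array([640,262])/8-.5;b=np.array([200,188])+np.array([570,508])/8-.5;u=np.array([np.cos(1.257),np.sin(1.257),0])
for Z in (.1,.12,.14,.16,.18,.2):
    A,B=unproj("top",a,Z),unproj("top",b,Z); print(Z,np.linalg.norm(A-B).round(4),((A+B)/2+.095*u).round(4))
E
```

```text
455 0.046 [0.4395 0.2077 0.046 ]
455 0.06 [0.4551 0.1967 0.06  ]
455 0.07 [0.4662 0.1888 0.07  ]
455 0.08 [0.4773 0.1808 0.08  ]
465 0.046 [0.4457 0.2036 0.046 ]
465 0.06 [0.4612 0.1926 0.06  ]
465 0.07 [0.4722 0.1847 0.07  ]
465 0.08 [0.4833 0.1768 0.08  ]
pred nut axis 0.04 [353. 521.]
pred nut axis 0.066 [355. 473.]
pred nut axis 0.069 [355. 467.]
pred nut axis 0.0466 [353. 508.]
0.1 0.0805 [0.4844 0.1967 0.1   ]
0.12 0.0788 [0.4822 0.1944 0.12  ]
0.14 0.0772 [0.4799 0.1921 0.14  ]
0.16 0.0756 [0.4777 0.1899 0.16  ]
0.18 0.074 [0.4755 0.1876 0.18  ]
0.2 0.0724 [0.4733 0.1853 0.2   ]
```

```bash
python3 -m pendant '[{"dp":[0,0,0],"rotation":[0,0,0],"fingers":1},{"dp":[0,0,0],"rotation":[0,0,0],"fingers":1},{"dp":[0,0,0],"rotation":[0,0,0],"fingers":1}]'; python3 - <<'E'
from h import *
im=arm.get_image("scene"); crop(im,335,145,45,45,14,"pics/s7.png")
E
```

```text
clock: 6.0
position: [0.4724, 0.1848, 0.0466]
ee_rot: [-2.54, -1.849, -0.002]
force: [0.7, -0.3, 0.2]
width: 0.004
```

View pics/s7.png

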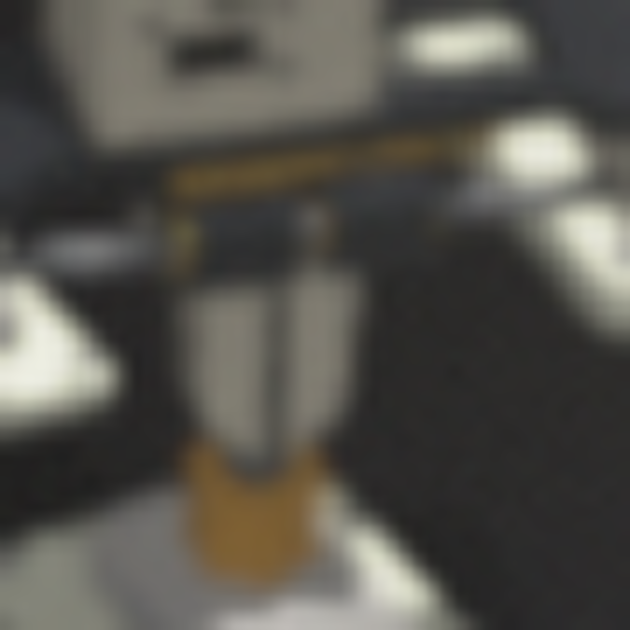

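The fingers shut fully (0.4 mm) at reported z = 0.0466 without meeting the 18 mm stub, so the real tips are at or above 0.069, more than 22 mm above the reported TCP. I'll touch the stub gently to get the exact offset.

```bash
for i in 1; do python3 -m pendant '[{"dp":[0,0,0.0015],"rotation":[0,0,0],"fingers":1},{"dp":[0,0,0.0015],"rotation":[0,0,0],"fingers":1}]'; done
```

```text
clock: 6.3
position: [0.4723, 0.1847, 0.045]
ee_rot: [-2.54, -1.849, -0.002]
force: [-0.4, 0.1, 0.2]
width: 0.004
```

```bash
python3 -m pendant '[{"dp":[0,0,0.002],"rotation":[0,0,0],"fingers":1},{"dp":[0,0,0.002],"rotation":[0,0,0],"fingers":1}]'
```

```text
clock: 6.55
position: [0.4722, 0.1847, 0.0428]
ee_rot: [-2.54, -1.849, -0.001]
force: [0.5, -0.3, 0.2]
width: 0.005
```

```bash
python3 -m pendant '[{"dp":[0,0,0.002],"rotation":[0,0,0],"fingers":1},{"dp":[0,0,0.002],"rotation":[0,0,0],"fingers":1}]'
```

```text
clock: 6.8
position: [0.472, 0.1846, 0.0406]
ee_rot: [-2.54, -1.849, -0.001]
force: [0.2, -0.4, 0.3]
width: 0.007
```

```bash
python3 -m pendant '[{"dp":[0,0,0.0025],"rotation":[0,0,0],"fingers":1},{"dp":[0,0,0.0025],"rotation":[0,0,0],"fingers":1}]'
```

```text
clock: 7.05
position: [0.4723, 0.1847, 0.0386]
ee_rot: [-2.54, -1.848, -0.001]
force: [-1.2, -1.1, 9.6]
width: 0.004
```

```bash
python3 - <<'E'
from h import *
im=arm.get_image("scene"); crop(im,335,145,45,45,14,"pics/s8.png")
E
```

```text
(no output)
```

View pics/s8.png

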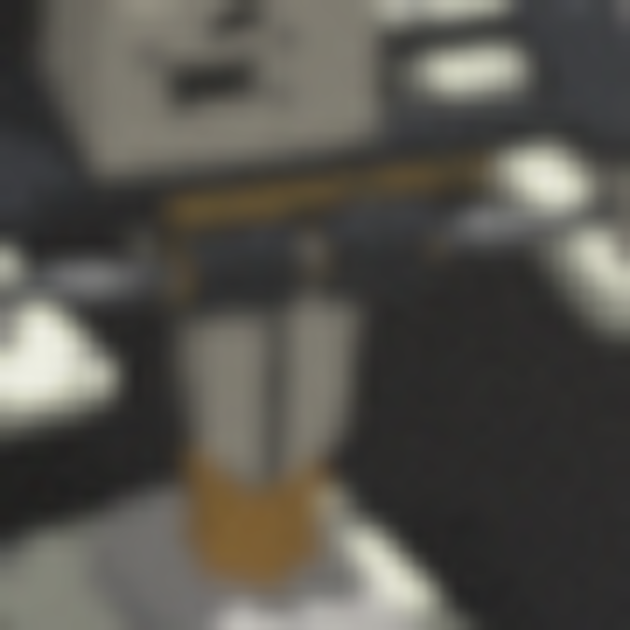

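Contact came at reported z ≈ 0.039 with 10 N, so the real tips are 30 mm above the reported TCP. To have the tips at 0.045 on the nut, I need a reported z of about 0.015. I'll lift, open, come down and close.

```bash
python3 -m pendant '[{"dp":[0,0,-0.012],"rotation":[0,0,0],"fingers":-1},{"dp":[0,0,-0.012],"rotation":[0,0,0],"fingers":-1},{"dp":[0,0,-0.012],"rotation":[0,0,0],"fingers":-1},{"dp":[0,0,-0.012],"rotation":[0,0,0],"fingers":-1},{"dp":[0,0,-0.012],"rotation":[0,0,0],"fingers":-1},{"dp":[0,0,-0.012],"rotation":[0,0,0],"fingers":-1},{"dp":[0,0,-0.012],"rotation":[0,0,0],"fingers":-1},{"dp":[0,0,-0.002],"rotation":[0,0,0],"fingers":-1},{"dp":[0,0,0.01],"rotation":[0,0,0],"fingers":-1},{"dp":[0,0,0.018],"rotation":[0,0,0],"fingers":-1},{"dp":[0,0,0.0235],"rotation":[0,0,0],"fingers":-1},{"dp":[0,0,0.0235],"rotation":[0,0,0],"fingers":-1}]'
python3 - <<'E'
from h import *
st();im=arm.get_image("scene"); crop(im,310,120,80,80,8,"pics/s9.png")
E
```

```text
clock: 8.6
position: [0.472, 0.1846, 0.0147]
ee_rot: [-2.54, -1.848, -0.0]
force: [-0.7, -0.5, 0.4]
width: 1.0
t 8.6 p [0.472  0.1846 0.0147] yaw 72.09 tilt [-0.0001  0.0004] F [-0.7 -0.5  0.4] T [-0.01  0.   -0.02] w 92.0 q [-0.63  0.49  0.21  2.06 -0.17  0.61  0.95]
```

View pics/s9.png

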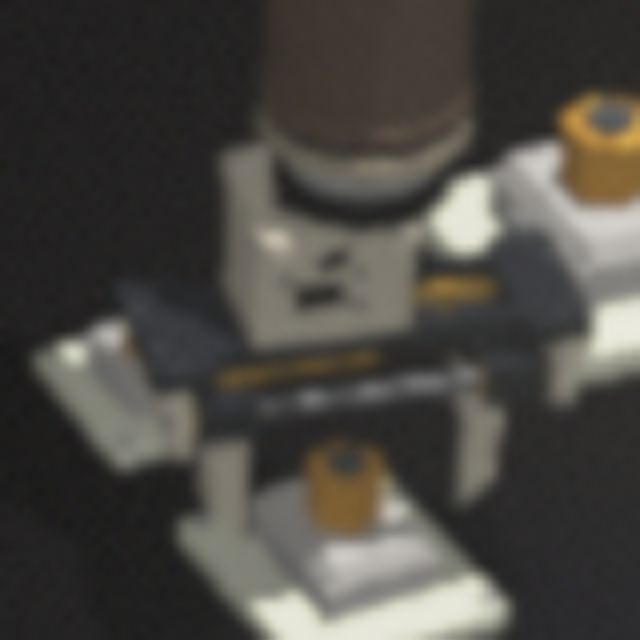

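The fingers now straddle the nut at (347,485), with the tips just above the collar top. Closing at 40 N.

```bash
python3 -m pendant '[{"dp":[0,0,0],"rotation":[0,0,0],"fingers":1},{"dp":[0,0,0],"rotation":[0,0,0],"fingers":1},{"dp":[0,0,0],"rotation":[0,0,0],"fingers":1},{"dp":[0,0,0],"rotation":[0,0,0],"fingers":1},{"dp":[0,0,0],"rotation":[0,0,0],"fingers":1},{"dp":[0,0,0],"rotation":[0,0,0],"fingers":1},{"dp":[0,0,0],"rotation":[0,0,0],"fingers":1},{"dp":[0,0,0],"rotation":[0,0,0],"fingers":1},{"dp":[0,0,0],"rotation":[0,0,0],"fingers":1}]' 40; python3 -c "
from h import *
st()"
```

```text
clock: 9.78
position: [0.4724, 0.1849, 0.015]
ee_rot: [-2.54, -1.849, -0.002]
force: [0.1, 1.1, 0.1]
width: 0.318
t 9.78 p [0.4724 0.1849 0.015 ] yaw 72.1 tilt [0.0006 0.0009] F [0.1 1.1 0.1] T [ 0.34 -0.11 -0.07] w 29.2 q [-0.63  0.49  0.21  2.06 -0.17  0.61  0.95]
```

It's gripped at 29.2 mm with almost no side force, so it is centred. Now turning clockwise, which is positive about tool z.

```bash
python3 -m pendant '[{"dp":[0,0,0],"rotation":[0,0,0.12],"fingers":1},{"dp":[0,0,0],"rotation":[0,0,0.24],"fingers":1},{"dp":[0,0,0],"rotation":[0,0,0.36],"fingers":1},{"dp":[0,0,0],"rotation":[0,0,0.48],"fingers":1},{"dp":[0,0,0],"rotation":[0,0,0.6],"fingers":1},{"dp":[0,0,0],"rotation":[0,0,0.72],"fingers":1},{"dp":[0,0,0],"rotation":[0,0,0.84],"fingers":1},{"dp":[0,0,0],"rotation":[0,0,0.96],"fingers":1},{"dp":[0,0,0],"rotation":[0,0,1.04],"fingers":1},{"dp":[0,0,0],"rotation":[0,0,1.04],"fingers":1}]'; python3 -c "
from h import *
st()"
```

```text
clock: 11.02
position: [0.4709, 0.1835, 0.015]
ee_rot: [3.123, 0.339, -0.003]
force: [-4.6, -4.2, 7.9]
width: 0.324
t 11.03 p [0.4709 0.1835 0.015 ] yaw 12.39 tilt [-0.0022 -0.0005] F [-4.6 -4.2  7.9] T [-0.97  1.02 -0.07] w 29.8 q [-0.85  0.52  0.5   2.08 -0.41  0.64  0.16]
```

```bash
python3 -m pendant '[{"dp":[0,0,0],"rotation":[0,0,0.04],"fingers":1},{"dp":[0,0,0],"rotation":[0,0,0.08],"fingers":1},{"dp":[0,0,0],"rotation":[0,0,0.08],"fingers":1}]'; python3 -c "
from h import *
st()"
```

```text
clock: 11.4
position: [0.4707, 0.1835, 0.015]
ee_rot: [3.134, 0.213, -0.004]
force: [-2.8, -0.6, 5.0]
width: 0.32
t 11.4 p [0.4707 0.1835 0.015 ] yaw 7.76 tilt [-0.0025 -0.0007] F [-2.8 -0.6  5. ] T [-0.23  0.41 -0.06] w 29.4 q [-0.86  0.53  0.53  2.08 -0.43  0.64  0.09]
```

```bash
python3 -m pendant '[{"dp":[0,0,0],"rotation":[0,0,0.04],"fingers":1},{"dp":[0,0,0],"rotation":[0,0,0.08],"fingers":1},{"dp":[0,0,0],"rotation":[0,0,0.08],"fingers":1}]'; python3 -c "
from h import *
st()"
```

```text
clock: 11.78
position: [0.4705, 0.1834, 0.015]
ee_rot: [3.139, 0.087, -0.004]
force: [-2.2, -1.8, 5.0]
width: 0.324
t 11.78 p [0.4705 0.1834 0.015 ] yaw 3.17 tilt [-0.0028 -0.0012] F [-2.2 -1.8  5. ] T [-0.32  0.52  0.74] w 29.8 q [-0.88  0.53  0.55  2.08 -0.45  0.65  0.03]
```

```bash
python3 -m pendant '[{"dp":[0,0,0],"rotation":[0,0,0.04],"fingers":1},{"dp":[0,0,0],"rotation":[0,0,0.08],"fingers":1},{"dp":[0,0,0],"rotation":[0,0,0.08],"fingers":1}]'; python3 -c "
from h import *
st()"
```

```text
clock: 12.15
position: [0.4704, 0.1825, 0.015]
ee_rot: [3.139, -0.041, -0.005]
force: [-2.5, -4.3, 6.6]
width: 0.328
t 12.15 p [0.4704 0.1825 0.015 ] yaw -1.51 tilt [-0.003  -0.0025] F [-2.5 -4.3  6.6] T [-1.13  0.53  1.25] w 30.2 q [-0.89  0.54  0.57  2.08 -0.47  0.65 -0.03]
```

Torque rises to 0.74 then 1.25 N m, with the stop at about yaw 5°, which matches the prediction of 5.4°. The nut is home. I'll open a little, square to the flats at 5.4° and re-close lightly to measure the nut's centre by touch along x.

```bash
python3 -m pendant '[{"dp":[0,0,0],"rotation":[0,0,0],"fingers":0},{"dp":[0,0,0],"rotation":[0,0,0],"fingers":0},{"dp":[0,0,0],"rotation":[0,0,-0.06],"fingers":0},{"dp":[0,0.001,0],"rotation":[0,0,-0.12],"fingers":0},{"dp":[0,-0.001,0],"rotation":[0,0,-0.12],"fingers":0}]'; python3 -c "
from h import *
goal([.4705,.1848,.015],5.4)"
```

```text
clock: 12.78
position: [0.4706, 0.1836, 0.015]
ee_rot: [3.136, 0.144, -0.004]
force: [-0.3, -0.5, -0.2]
width: 0.498
t 12.78 p [0.4706 0.1836 0.015 ] yaw 5.27 tilt [-0.0028 -0.0021] F [-0.3 -0.5 -0.2] T [-0.09  0.03 -0.01] w 45.8 q [-0.87  0.53  0.54  2.08 -0.44  0.65  0.06]
dp [ 0.     -0.0012 -0.    ] rot [ 0.0018  0.0029 -0.0023]
```

```bash
python3 -m pendant '[{"dp":[0,-0.0012,0],"rotation":[0.002,0.003,-0.002],"fingers":0},{"dp":[0,-0.0012,0],"rotation":[0.002,0.003,-0.002],"fingers":1},{"dp":[0,-0.0012,0],"rotation":[0.002,0.003,-0.002],"fingers":1},{"dp":[0,-0.0012,0],"rotation":[0.002,0.003,-0.002],"fingers":1},{"dp":[0,-0.0012,0],"rotation":[0.002,0.003,-0.002],"fingers":1},{"dp":[0,-0.0012,0],"rotation":[0.002,0.003,-0.002],"fingers":1}]' 25; python3 -c "
from h import *
st()"
```

```text
clock: 13.52
position: [0.4705, 0.1848, 0.015]
ee_rot: [-3.138, -0.147, -0.0]
force: [0.0, 0.9, -0.9]
width: 0.326
t 13.53 p [0.4705 0.1848 0.015 ] yaw 5.38 tilt [0.     0.0002] F [ 0.   0.9 -0.9] T [-0.05  0.02 -0.03] w 29.9 q [-0.87  0.53  0.54  2.08 -0.44  0.64  0.06]
```

By touch, the module centre in the robot frame is about (0.4705, 0.1855), 1.5 mm from the camera fit. I'll apply the same correction to the cover and expect it at about (0.478, -0.209) with yaw 15.7°. Releasing and rising.

```bash
python3 -m pendant '[{"dp":[0,0,0],"rotation":[0,0,0],"fingers":-0.2},{"dp":[0,0,0],"rotation":[0,0,0],"fingers":-0.2},{"dp":[0,0,0],"rotation":[0,0,0],"fingers":-0.2},{"dp":[0,0,-0.03],"rotation":[0,0,0],"fingers":-0.2},{"dp":[0,0,-0.07],"rotation":[0,0,0],"fingers":-0.2},{"dp":[0,0,-0.1],"rotation":[0,0,0],"fingers":-0.2},{"dp":[0,0,-0.1],"rotation":[0,0,0],"fingers":-0.2}]'; python3 -c "
from h import *
goal([.478,-.209,.085],-74.3)
cv2.imwrite('pics/top2.png',arm.get_image('top'))
x=[.472,.1847];t=cv2.imread('pics/top2.png');crop(t,210,190,90,80,8,'pics/t10.png')"
```

```text
clock: 14.4
position: [0.4719, 0.1854, 0.1169]
ee_rot: [-3.136, -0.148, -0.005]
force: [1.4, 0.9, -0.0]
width: 0.597
t 14.4 p [0.4719 0.1854 0.1169] yaw 5.39 tilt [0.0033 0.0026] F [ 1.4  0.9 -0. ] T [-0.05  0.07 -0.01] w 55.0 q [-0.98  0.37  0.66  2.   -0.3   0.86 -0.06]
dp [-0.0311  0.3933  0.0309] rot [-0.0044 -0.0014  1.3908]
```

View pics/top2.png

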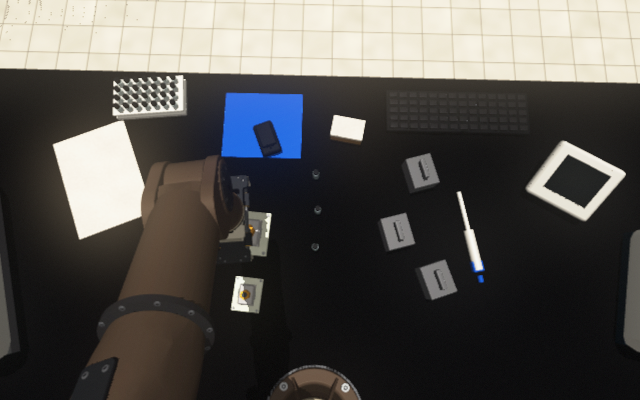

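Everything else is undisturbed. Moving over to the cover.

```bash
python3 -m pendant '[{"dp":[-0.003,0.04,0],"rotation":[0,0,0.14],"fingers":-0.2},{"dp":[-0.006,0.08,0],"rotation":[0,0,0.28],"fingers":-0.2},{"dp":[-0.009,0.12,0],"rotation":[0,0,0.42],"fingers":-0.2},{"dp":[-0.012,0.16,0],"rotation":[0,0,0.56],"fingers":-0.2},{"dp":[-0.016,0.2,0],"rotation":[0,0,0.7],"fingers":-0.2},{"dp":[-0.019,0.24,0],"rotation":[0,0,0.84],"fingers":-0.2},{"dp":[-0.022,0.28,0],"rotation":[0,0,0.98],"fingers":-0.2},{"dp":[-0.025,0.32,0],"rotation":[0,0,1.12],"fingers":-0.2},{"dp":[-0.028,0.36,0.01],"rotation":[0,0,1.26],"fingers":-0.2},{"dp":[-0.0311,0.3933,0.031],"rotation":[-0.0044,-0.0014,1.39],"fingers":-0.2},{"dp":[-0.0311,0.3933,0.031],"rotation":[-0.0044,-0.0014,1.39],"fingers":-0.2},{"dp":[-0.0311,0.3933,0.031],"rotation":[-0.0044,-0.0014,1.39],"fingers":-0.2},{"dp":[-0.0311,0.3933,0.031],"rotation":[-0.0044,-0.0014,1.39],"fingers":-0.2}]'; python3 - <<'E'
from h import *
goal([.478,-.209,.034],-74.3)
o=arm.observe()
im=arm.get_image("scene"); crop(im,210,160,80,80,8,"pics/s11.png")
print(((proj("scene",o["position"]+[0,0,.03])-[210,160]+.5)*8).round())
E
```

```text
clock: 16.08
position: [0.4773, -0.2079, 0.084]
ee_rot: [2.506, -1.892, -0.002]
force: [0.2, 1.0, -0.1]
width: 0.598
t 16.07 p [ 0.4773 -0.2079  0.084 ] yaw -74.09 tilt [-0.0019 -0.0003] F [ 0.2  1.  -0.1] T [-0.15  0.13  0.01] w 55.0 q [-0.37  0.56  0.98  2.01 -0.6   0.89 -0.36]
dp [ 0.0012 -0.0005  0.05  ] rot [0.0019 0.0003 0.0037]
[312. 374.]
```

View pics/s11.png

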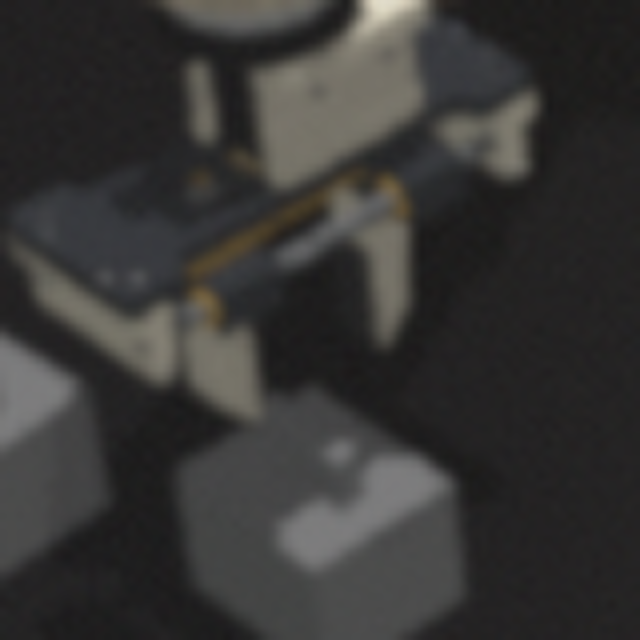

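Tips are at about (323,382), where the corrected tool model projects them, and they straddle the rib direction. Descending to reported z = 0.034 (tips about 3 mm over the roof) and gripping at 60 N.

```bash
python3 -m pendant '[{"dp":[0.001,-0.0005,0.02],"rotation":[0.002,0,0.004],"fingers":-0.2},{"dp":[0.0012,-0.0005,0.04],"rotation":[0.002,0,0.004],"fingers":-0.2},{"dp":[0.0012,-0.0005,0.05],"rotation":[0.002,0,0.004],"fingers":-0.2},{"dp":[0.0012,-0.0005,0.05],"rotation":[0.002,0,0.004],"fingers":-0.2}]' 60; python3 -c "
from h import *
goal([.478,-.209,.034],-74.3)
im=arm.get_image('scene'); crop(im,210,170,80,80,8,'pics/s12.png')"
```

```text
clock: 16.62
position: [0.4776, -0.2088, 0.0335]
ee_rot: [2.504, -1.898, -0.002]
force: [-0.0, -0.6, 0.7]
width: 0.603
t 16.62 p [ 0.4776 -0.2088  0.0335] yaw -74.32 tilt [-0.0009  0.0006] F [-0.  -0.6  0.7] T [-0.1   0.19  0.04] w 55.5 q [-0.31  0.62  0.89  2.05 -0.69  0.8  -0.29]
dp [ 0.0003 -0.0003 -0.0005] rot [ 0.0007  0.0008 -0.0004]
```

View pics/s12.png

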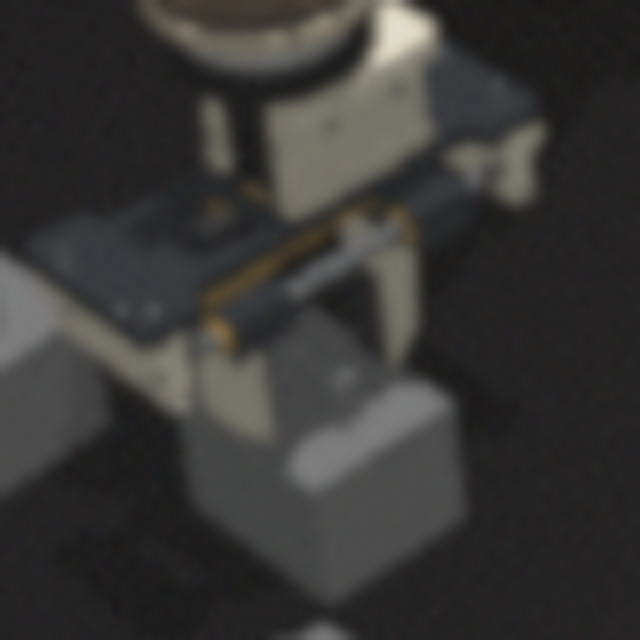

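The fingers straddle the rib at (345,375). Closing.

```bash
python3 -m pendant '[{"dp":[0,0,0],"rotation":[0,0,0],"fingers":1},{"dp":[0,0,0],"rotation":[0,0,0],"fingers":1},{"dp":[0,0,0],"rotation":[0,0,0],"fingers":1},{"dp":[0,0,0],"rotation":[0,0,0],"fingers":1},{"dp":[0,0,0],"rotation":[0,0,0],"fingers":1},{"dp":[0,0,0],"rotation":[0,0,0],"fingers":1},{"dp":[0,0,0],"rotation":[0,0,0],"fingers":1}]' 60; python3 -c "
from h import *
st()"
```

```text
clock: 17.55
position: [0.4779, -0.209, 0.034]
ee_rot: [-2.503, 1.898, 0.001]
force: [-0.9, -0.4, -0.9]
width: 0.128
t 17.55 p [ 0.4779 -0.209   0.034 ] yaw -74.33 tilt [-0.0003  0.0003] F [-0.9 -0.4 -0.9] T [-0.09  0.15  0.04] w 11.8 q [-0.31  0.62  0.9   2.05 -0.69  0.8  -0.29]
```

Gripped at 11.8 mm. Lifting 0.1 m.

```bash
python3 -m pendant '[{"dp":[0,0,-0.01],"rotation":[0,0,0],"fingers":1},{"dp":[0,0,-0.04],"rotation":[0,0,0],"fingers":1},{"dp":[0,0,-0.08],"rotation":[0,0,0],"fingers":1},{"dp":[0,0,-0.1],"rotation":[0,0,0],"fingers":1},{"dp":[0,0,-0.1],"rotation":[0,0,0],"fingers":1}]'; python3 -c "
from h import *
goal([.4705,.1855,.13],-94.4)
im=arm.get_image('scene'); crop(im,200,120,100,100,6,'pics/s13.png')
cv2.imwrite('pics/t13.png',arm.get_image('top'))"
```

```text
clock: 18.18
position: [0.4788, -0.2095, 0.1356]
ee_rot: [-2.502, 1.897, -0.004]
force: [0.2, -0.4, -1.9]
width: 0.126
t 18.18 p [ 0.4788 -0.2095  0.1356] yaw -74.32 tilt [ 0.0026 -0.0002] F [ 0.2 -0.4 -1.9] T [-0.07  0.12 -0.04] w 11.6 q [-0.43  0.49  1.06  1.96 -0.52  0.99 -0.43]
dp [-0.3826 -0.0987  0.0055] rot [-0.0026 -0.0005  0.3504]
```

View pics/s13.png

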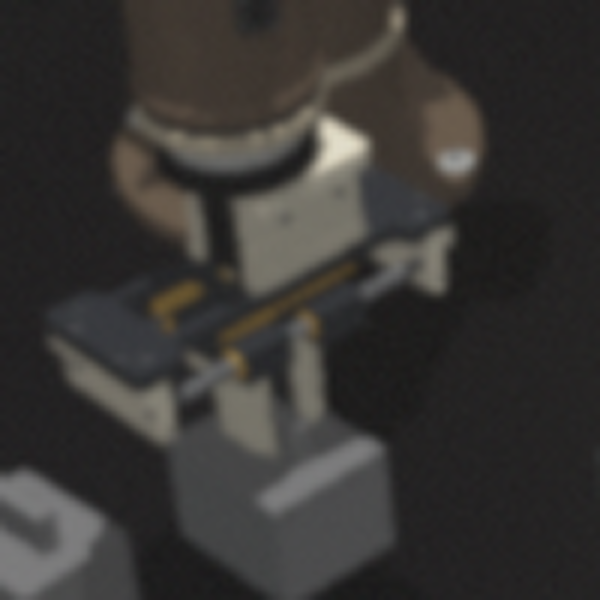

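The cover hangs level. q3 is fairly high (1.06 of 1.32), so I'll transfer in two parts and watch it.

```bash
python3 -m pendant '[{"dp":[-0.04,-0.01,0],"rotation":[0,0,0],"fingers":1},{"dp":[-0.08,-0.02,0],"rotation":[0,0,0],"fingers":1},{"dp":[-0.12,-0.031,0],"rotation":[0,0,0],"fingers":1},{"dp":[-0.16,-0.041,0],"rotation":[0,0,0],"fingers":1},{"dp":[-0.2,-0.051,0],"rotation":[0,0,0],"fingers":1},{"dp":[-0.2,-0.051,0],"rotation":[0,0,0],"fingers":1}]'; python3 -c "
from h import *
goal([.4705,.1855,.13],-94.4)"
```

```text
clock: 19.02
position: [0.4718, 0.0012, 0.1325]
ee_rot: [2.508, -1.89, -0.005]
force: [0.7, 0.1, -1.0]
width: 0.125
t 19.02 p [0.4718 0.0012 0.1325] yaw -73.99 tilt [-0.0032  0.0009] F [ 0.7  0.1 -1. ] T [-0.09  0.19  0.01] w 11.5 q [-0.96  0.44  1.16  2.07 -0.5   0.95 -0.82]
dp [-0.1775 -0.0496  0.0027] rot [0.0031 0.0013 0.3563]
```

To stay away from the q3 limit I'll use the other orientation (yaw + π, jaw yaw 85.6°). That means turning back 160° here, with the rim well above the vials.

```bash
python3 -m pendant '[{"dp":[0,0,0],"rotation":[0,0,-0.17],"fingers":1},{"dp":[0,0,0],"rotation":[0,0,-0.34],"fingers":1},{"dp":[0,0,0],"rotation":[0,0,-0.51],"fingers":1},{"dp":[0,0,0],"rotation":[0,0,-0.68],"fingers":1},{"dp":[0,0,0],"rotation":[0,0,-0.85],"fingers":1},{"dp":[0,0,0],"rotation":[0,0,-1.02],"fingers":1},{"dp":[0,0,0],"rotation":[0,0,-1.19],"fingers":1},{"dp":[0,0,0],"rotation":[0,0,-1.36],"fingers":1},{"dp":[0,0,0],"rotation":[0,0,-1.53],"fingers":1},{"dp":[0,0,0],"rotation":[0,0,-1.7],"fingers":1},{"dp":[0,0,0],"rotation":[0,0,-1.87],"fingers":1},{"dp":[0,0,0],"rotation":[0,0,-2.04],"fingers":1},{"dp":[0,0,0],"rotation":[0,0,-2.21],"fingers":1},{"dp":[0,0,0],"rotation":[0,0,-2.38],"fingers":1},{"dp":[0,0,0],"rotation":[0,0,-2.55],"fingers":1},{"dp":[0,0,0],"rotation":[0,0,-2.68],"fingers":1},{"dp":[0,0,0],"rotation":[0,0,-2.78],"fingers":1},{"dp":[0,0,0],"rotation":[0,0,-2.78],"fingers":1}]'; python3 -c "
from h import *
goal([.4705,.1855,.11],85.6)"
```

```text
clock: 21.28
position: [0.4713, 0.0002, 0.1319]
ee_rot: [-2.31, -2.124, 0.004]
force: [0.2, -0.0, -1.5]
width: 0.129
t 21.27 p [4.713e-01 2.000e-04 1.319e-01] yaw 85.17 tilt [-0.0044  0.0007] F [ 0.2 -0.  -1.5] T [ 0.02 -0.02 -0.03] w 11.8 q [-0.45  0.27  0.42  2.04 -0.14  0.87  1.53]
dp [ 0.1846 -0.0163  0.022 ] rot [-0.0044 -0.0003 -0.0074]
```

```bash
python3 -m pendant '[{"dp":[0.045,-0.004,0],"rotation":[-0.004,0,-0.007],"fingers":1},{"dp":[0.09,-0.008,0],"rotation":[-0.004,0,-0.007],"fingers":1},{"dp":[0.135,-0.012,0],"rotation":[-0.004,0,-0.007],"fingers":1},{"dp":[0.17,-0.015,0.01],"rotation":[-0.004,0,-0.007],"fingers":1},{"dp":[0.1846,-0.0163,0.018],"rotation":[-0.004,0,-0.007],"fingers":1},{"dp":[0.1846,-0.0163,0.018],"rotation":[-0.004,0,-0.007],"fingers":1},{"dp":[0.1846,-0.0163,0.018],"rotation":[-0.004,0,-0.007],"fingers":1}]'; python3 -c "
from h import *
goal([.4705,.1855,.09],85.6)
im=arm.get_image('scene'); crop(im,300,100,100,100,6,'pics/s14.png')
im=arm.get_image('top'); crop(im,200,180,90,90,7,'pics/t14.png')"
```

```text
clock: 22.15
position: [0.4707, 0.1836, 0.1141]
ee_rot: [2.308, 2.131, -0.001]
force: [0.9, -0.2, -0.3]
width: 0.127
t 22.15 p [0.4707 0.1836 0.1141] yaw 85.42 tilt [-0.0006 -0.0006] F [ 0.9 -0.2 -0.3] T [ 0.04 -0.06  0.01] w 11.6 q [-0.74  0.34  0.34  1.98 -0.15  0.84  1.17]
dp [ 0.0019 -0.0004  0.0241] rot [-0.0005  0.0006 -0.0031]
```

View pics/s14.png

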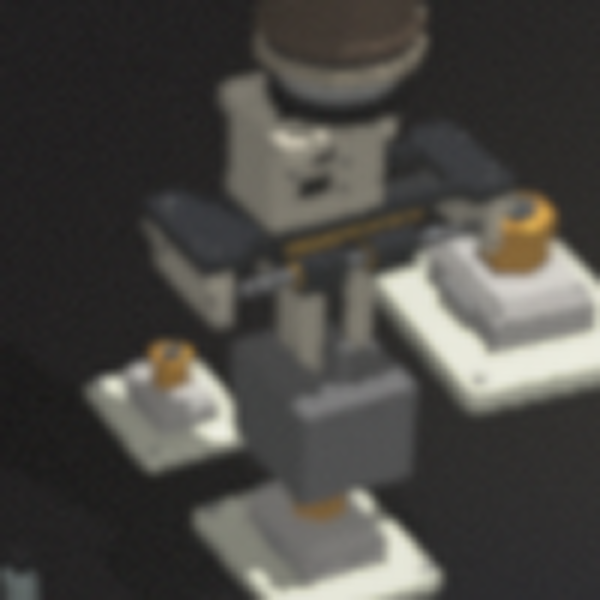

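View pics/t14.png

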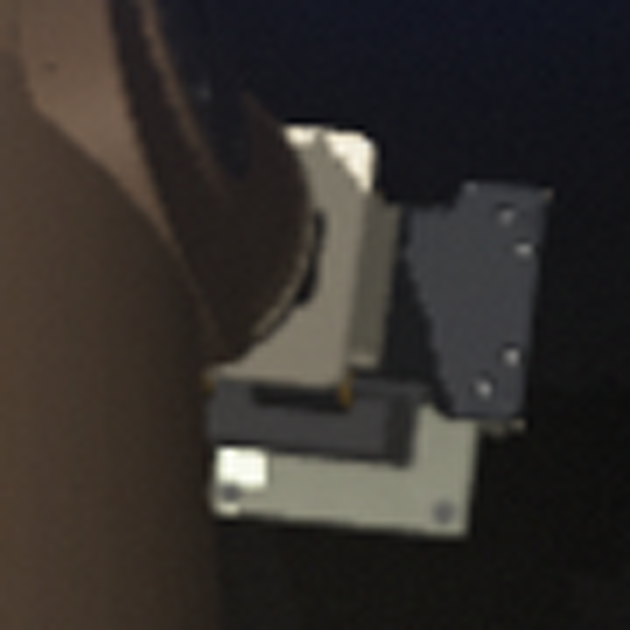

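The cover is above the module and parallel to its plate. Descending to just above the collar (rim ≈ 0.044).

```bash
python3 -m pendant '[{"dp":[0.002,-0.0004,0],"rotation":[0,0,-0.003],"fingers":1},{"dp":[0.002,-0.0004,0.012],"rotation":[0,0,-0.003],"fingers":1},{"dp":[0.002,-0.0004,0.024],"rotation":[0,0,-0.003],"fingers":1},{"dp":[0.002,-0.0004,0.036],"rotation":[0,0,-0.003],"fingers":1},{"dp":[0.002,-0.0004,0.036],"rotation":[0,0,-0.003],"fingers":1}]'; python3 -c "
from h import *
goal([.4705,.1855,.065],85.6)
im=arm.get_image('top'); crop(im,200,180,90,90,7,'pics/t15.png')
im=arm.get_image('scene'); crop(im,310,120,80,80,8,'pics/s15.png')"
```

```text
clock: 22.88
position: [0.4697, 0.1855, 0.077]
ee_rot: [-2.305, -2.134, 0.004]
force: [0.3, 0.6, -1.4]
width: 0.125
t 22.88 p [0.4697 0.1855 0.077 ] yaw 85.6 tilt [-0.0022 -0.0012] F [ 0.3  0.6 -1.4] T [0.03 0.06 0.01] w 11.5 q [-0.73  0.39  0.32  2.02 -0.18  0.76  1.19]
dp [0.0001 0.0008 0.012 ] rot [-0.0021  0.0014 -0.0001]
```

View pics/s15.png

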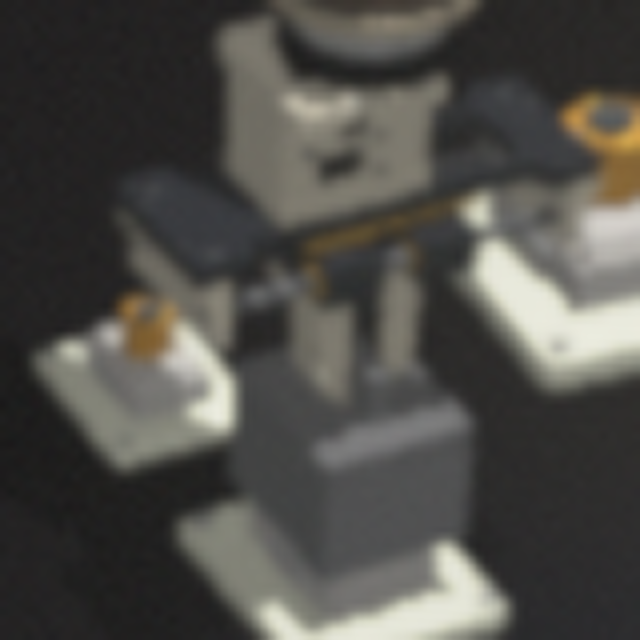

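View pics/t15.png

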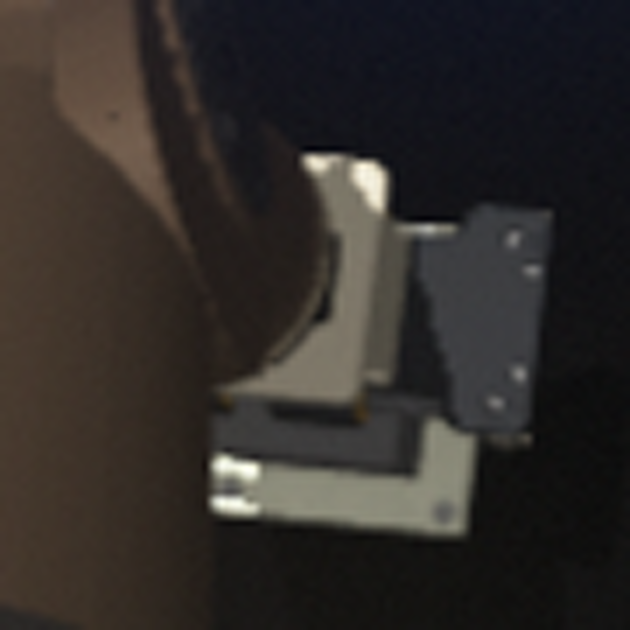

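Aligned in both views. Descending to rim ≈ 0.03 and checking side forces.

```bash
python3 -m pendant '[{"dp":[0.0001,0.0008,0],"rotation":[-0.002,0.001,0],"fingers":1},{"dp":[0.0001,0.0008,0.006],"rotation":[-0.002,0.001,0],"fingers":1},{"dp":[0.0001,0.0008,0.012],"rotation":[-0.002,0.001,0],"fingers":1},{"dp":[0.0001,0.0008,0.012],"rotation":[-0.002,0.001,0],"fingers":1}]'; python3 -c "
from h import *
goal([.4705,.1855,.048],85.6)"
```

```text
clock: 23.48
position: [0.4709, 0.1857, 0.0655]
ee_rot: [2.305, 2.134, 0.001]
force: [-0.5, 0.4, -1.7]
width: 0.128
t 23.48 p [0.4709 0.1857 0.0655] yaw 85.59 tilt [ 0.0006 -0.    ] F [-0.5  0.4 -1.7] T [-0.01  0.   -0.  ] w 11.8 q [-0.72  0.41  0.32  2.03 -0.19  0.73  1.2 ]
dp [-0.0002 -0.0004  0.0175] rot [ 0.0006 -0.     -0.0001]
```

No side contact. Now into the catches in steps.

```bash
python3 -m pendant '[{"dp":[-0.0002,-0.0002,0.004],"rotation":[0,0,0],"fingers":1},{"dp":[-0.0002,-0.0002,0.008],"rotation":[0,0,0],"fingers":1},{"dp":[-0.0002,-0.0002,0.008],"rotation":[0,0,0],"fingers":1}]'; python3 -c "
from h import *
st()"
```

```text
clock: 23.85
position: [0.4713, 0.1854, 0.0577]
ee_rot: [2.305, 2.134, 0.002]
force: [0.9, -1.4, 2.6]
width: 0.126
t 23.85 p [0.4713 0.1854 0.0577] yaw 85.58 tilt [0.0016 0.0002] F [ 0.9 -1.4  2.6] T [-0.15 -0.19  0.01] w 11.6 q [-0.72  0.42  0.31  2.04 -0.19  0.71  1.21]
```

```bash
python3 -m pendant '[{"dp":[0,0,0.002],"rotation":[0,0,0],"fingers":1},{"dp":[0,0,0.004],"rotation":[0,0,0],"fingers":1},{"dp":[0,0,0.004],"rotation":[0,0,0],"fingers":1}]'; python3 -c "
from h import *
st()"
```

```text
clock: 24.22
position: [0.4715, 0.1853, 0.0535]
ee_rot: [2.305, 2.133, 0.002]
force: [1.7, -0.3, -2.9]
width: 0.125
t 24.23 p [0.4715 0.1853 0.0535] yaw 85.57 tilt [0.0019 0.0001] F [ 1.7 -0.3 -2.9] T [-0.07 -0.44 -0.03] w 11.5 q [-0.71  0.43  0.31  2.04 -0.2   0.7   1.21]
```

The resistance peaked and fell to -2.9 N (drawing down), so the catches have snapped. On to the plate, nudging x back by 1 mm.

```bash
python3 -m pendant '[{"dp":[0,-0.0008,0.003],"rotation":[0.0019,0,0],"fingers":1},{"dp":[0,-0.0008,0.0055],"rotation":[0.0019,0,0],"fingers":1},{"dp":[0,-0.0008,0.0055],"rotation":[0.0019,0,0],"fingers":1}]'; python3 -c "
from h import *
st()"
```

```text
clock: 24.6
position: [0.4702, 0.1855, 0.0479]
ee_rot: [-2.305, -2.134, 0.001]
force: [-0.7, 0.0, 1.5]
width: 0.124
t 24.6 p [0.4702 0.1855 0.0479] yaw 85.58 tilt [-0.0009  0.0003] F [-0.7  0.   1.5] T [-0.05  0.18 -0.05] w 11.4 q [-0.71  0.44  0.3   2.04 -0.2   0.69  1.22]
```

```bash
python3 -m pendant '[{"dp":[0,0,0.001],"rotation":[0,0,0],"fingers":1},{"dp":[0,0,0.001],"rotation":[0,0,0],"fingers":1}]'; python3 -c "
from h import *
st()"
```

```text
clock: 24.85
position: [0.4701, 0.1856, 0.0478]
ee_rot: [-2.304, -2.133, 0.0]
force: [-5.5, -1.9, 15.2]
width: 0.126
t 24.85 p [0.4701 0.1856 0.0478] yaw 85.58 tilt [-0.0009  0.0009] F [-5.5 -1.9 15.2] T [-0.5   0.98 -0.03] w 11.6 q [-0.71  0.44  0.3   2.05 -0.2   0.69  1.22]
```

It's seated at z = 0.0478 (predicted 0.048) with 15 N. A look and a second reading to see whether it holds.

```bash
python3 - <<'E'
from h import *
im=arm.get_image('scene'); crop(im,310,130,80,80,7,'pics/s16.png')
cv2.imwrite('pics/top16.png',arm.get_image('top'))
st()
E
```

```text
t 24.95 p [0.4701 0.1856 0.0477] yaw 85.58 tilt [-0.0009  0.0009] F [-4.9 -1.  16.1] T [-0.53  0.87  0.  ] w 11.5 q [-0.71  0.44  0.3   2.05 -0.2   0.69  1.22]
```

View pics/s16.png

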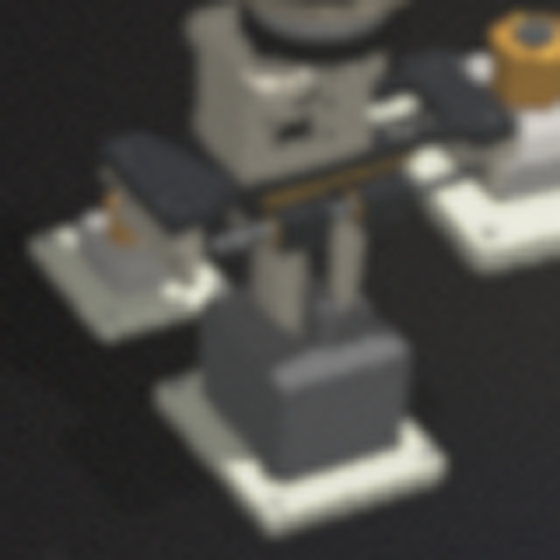

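View pics/top16.png

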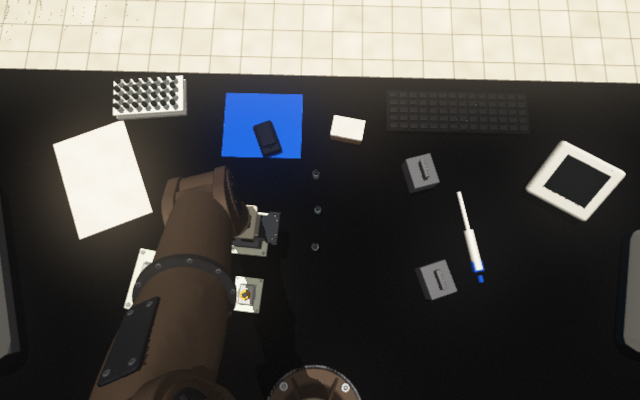

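The rim sits flat all round on the plate, the push holds steady at about 16 N, and vials, mouse, box and pipette are where they were. Handing in.

```bash
python3 -c "
from cell import arm
o=arm.observe(); print(o['clock'],o['force'],abs(o['dq']).max())
print(arm.sign_off())"
```

```text
24.95 [-4.86284576 -1.01025432 16.05948498] 0.0030711608338984397
the job is handed in; nothing more can be done
None
```

The job is handed in at 24.95 s of the 64 s, with the robot still gripping the cover and pushing it down. No verdict was reported.

- **Nut:** I turned it clockwise until the gripper torque rose from about 0 to 1.25 N m. It stopped at about yaw 5°, against 5.4° expected from the module's measured yaw.
- **Cover:** I took the robot's leftmost grey cover and put it on turned half round (yaw + π), because the arm's third joint was getting close to its limit the other way. The resistance peaked, dropped to −2.9 N as the catches snapped, and the cover ran down to the plate.
- **Last checks:** The tool stopped at z = 0.0478 m, against 0.048 m expected for a seated cover. The push held steady at 15–16 N. The scene picture shows the rim flat on the plate. In the top picture the vials, mouse, box and pipette had not moved. The lens cap was hidden behind the arm, so I could not check it there.

**What disagreed:**
- **Finger height:** The real fingertips sat about 30 mm above the reported tool point, confirmed by touching the nut's stub, and I corrected for it.
- **Camera position:** The camera's position for the module was about 1.5 mm off from touch, so I used the touch value.
- **Side force:** About 5 N of side force remained along x at hand-in.

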